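# Swap the wrong drawer knob in a cabinet kit

## Task

The cabinet kit in the dark wooden tray should have three large round knobs, but one of its three compartments holds a square-headed knob. Stand that square knob upright in the rubber-lined returns compartment at the end of the same tray, then take the large round knob from the light plywood stock tray and stand it upright in the compartment that came free. Leave the two good round knobs where they are.

Things in the scene. Friction and masses are not known exactly. Their poses are not given: they have to be found in the camera images.
- kit_tray: Fixed dark wood tray, 84 (x) by 336 mm (y), turned up to 12 deg. Origin: centre of underside, z up. Floor 6 mm, walls 14 mm above the table, 6 mm thick. One row of 4 compartments at x=0: the kit's three, 72x72 mm, at y=-30, 48, 126 mm, a knob in each; at the -y end the empty returns compartment, black rubber floor, 72x90 mm, at y=-117 mm.
- square_knob: The wrong one, in one of the three kit compartments: pale wooden drawer knob 44 mm high, round foot 32 mm across, neck 20 mm, square head 36x36 mm from 26 to 44 mm up. Origin: centre of its underside, z up along the knob, x and y square to the head's sides. (A like knob in the stock tray stays there.)
- spare_round: The replacement: pale wooden drawer knob 44 mm high: round foot 32 mm across, neck 20 mm, round head 42 mm across from 26 to 39 mm up. Origin: centre of its underside, z up along the knob. In one of the 3 compartments (72x72 mm, 78 mm apart, walls 14 mm high) of the plywood stock tray beyond the kit tray, its row within 9 deg of world y; beside it a small round knob (28 mm) and a square one.
- round_a: A good knob in one of the three kit compartments, to be left in place: pale wooden drawer knob 44 mm high: round foot 32 mm across, neck 20 mm, round head 42 mm across from 26 to 39 mm up. Origin: centre of its underside, z up along the knob. 
- round_b: The other good knob in the kit, the same as round_a, to be left in place; its origin likewise lies at the centre of its underside.
Not all that is in view belongs to the job. Leave any pink look-alike of the square_knob alone.

How it is judged:
On the way, in this order (a step that is already met when the one before it is completed fails the run):
1. the square knob stands released in the returns compartment (angle between square_knob's own z axis and vertical below 0.17 rad and z of square_knob in the frame of kit_tray below 0.011 m and x of square_knob in the frame of kit_tray between -0.025 and 0.025 m and y of square_knob in the frame of kit_tray between -0.152 and -0.082 m and contact force between square_knob and the fingers below 0.05 N and linear speed of square_knob below 0.02 m/s), for 0.2 s.
2. the spare round knob stands released in the free kit compartment (angle between spare_round's own z axis and vertical below 0.17 rad and z of spare_round in the frame of kit_tray below 0.011 m and x of spare_round in the frame of kit_tray between -0.025 and 0.025 m and (y of spare_round in the frame of kit_tray between -0.055 and -0.005 m or y of spare_round in the frame of kit_tray between 0.023 and 0.073 m or y of spare_round in the frame of kit_tray between 0.101 and 0.151 m) and contact force between spare_round and the fingers below 0.05 N and linear speed of spare_round below 0.02 m/s), for 0.2 s.
At the end, for the whole second after the job is handed in: The square knob stands upright (within 10 degrees) on the floor of the returns compartment, the spare large round knob stands upright on the floor of the kit compartment that the square one had, both released and at rest, and the two good round knobs stand upright within 30 mm of where they began (all of step 1 and all of step 2 and distance of each of round_a, round_b from where it was at the start of the episode below 0.03 m and angle between each of round_a, round_b's own z axis and vertical below 0.17 rad); the robot touches nothing.
It fails at once if a good round knob is moved out of its place (more than 30 mm) (distance of any of round_a, round_b from where it was at the start of the episode above 0.03 m).
It also fails if it takes over 48 s, if anything falls off the work surface, if the arm or the gripper's body presses on something with over 40 N, if the wrist force passes 120 N, or if a joint passes its speed limit or range.

## Robot

A 7-joint arm with a two-finger parallel gripper is mounted at the origin on the work surface. World frame = base frame: x ahead of the robot, y to its left, z up, the work surface at z = 0. Lengths are in m, angles in rad, forces in N, time in s.
With the tool pointing down it reaches from about 0.4 to 0.85 m from the base axis. Payload 10.4 kg.
Tool frame: the origin (TCP) lies on the centre line of the jaws, within the pads' length; the fingertips stand 8 mm ahead of it and the grasp point (between the pads) lies 11 mm behind it (r.finger_overhang is the distance from the TCP to the fingertips, in m); z points along the fingers, y is the line along which they close (so a half turn about z gives the same grasp; the last joint's range is limited). The gripper opens to 87 mm and grips with 3 to 60 N. Pads are 19 mm wide; open, the fingers measure 117 mm over their backs; the gripper's body (75 mm by 190 mm) begins 51 mm behind the grasp point.
Start: joints at [1.306, 0.332, -0.065, 1.46, 0.022, 1.35, -0.088], TCP at [0.15, -0.607, 0.231] pointing down, gripper open.
Joint ranges: [-2.6, 2.6], [-0.5, 2.12], [-1.47, 1.34], [0.16, 2.42], [-1.27, 4.41], [0.06, 2.06], [-2.6, 2.6]. Speed limits (rad/s): [2.22, 2.22, 2.79, 2.79, 3.14, 3.14, 3.14].

## Interface

Orientations are given as a unit quaternion [x, y, z, w].
In Python, from bench import r, vision gives the robot as it stands.
- The arm moves only by the tool drive_tool, never from a script. Its argument "series" is a list of rows, each a list of 2 entries, a list of its own where there are three numbers: the shift along the world's x, y, z in cm, then the turn about the world's z in degrees. A call has exactly 10 rows; each row shifts and turns the commanded pose from where the row before left it; what a row does not reach is not made up. A row lasts 1/8 s, in which the tool goes at most 62.5 mm and 10.7 degrees, less where a joint would pass 70% of its speed; a pose out of reach is approached as far as the arm can. A call with a gripper value outside its range is refused whole. "hand" is the closure, from 0 (fully open) to 1 (shut), set as the call begins (left out, the last holds). The fingers move at their own pace and stop on an object; "newtons" is the grip in N (left out, the last holds). Time passes only in rows, so rows that do not move let the fingers close, or fill a call up. It gives the time, the measured TCP pose, the force, the opening and the grip force at its end, in the units of the state.
- r.read_state(): the state, without advancing time (a new reading comes with each control period).
- vision.camera(name): name is "side" or "top"; returns a dict with "color" (400x640x3 uint8, red, green, blue), "intrinsics" (3x3 intrinsics, pixels), "R" (3x3) and "t" (3): a world point X has camera coordinates R X + t. Camera axes: x right, y down, z forward; pixel columns grow to the right and rows downward; lengths in m; the calibration is good to about 2 mm. A picture is of the moment at which its call begins. There is no depth.
- r.close_job(): hands the job in; it is judged then, once.
The state is a dict: "time": time; "joint_positions": joint angles; "joint_vel": joint speeds; "joint_torque": joint torques, N m; "ee_pos": TCP position; "eef_rot": TCP orientation; "ft_force": force on the tool from outside, world axes, zero at the start; "torque": the same for the moment, N m; "width": finger opening in m; "grip_force": force on a finger pad.
Only numpy, scipy, OpenCV 4.12 (cv2) and the standard library are available. Lean on these libraries where they do the work, as an engineer would, in place of code of your own. Each camera call takes 0.05 s, during which the arm holds its last target. There are 200 camera calls.

## Working session

There is one attempt and no reset: what is moved stays moved. The work goes in short steps, Python scripts to look and compute and a tool call to move; the robot and the scene stay as the last step left them, time stands still between calls to the robot, and variables do not carry over. Pictures are saved under pics/ and viewed, at most 10 in all, crops included, and the job is handed in when it is done.

Besides the shell and the picture viewer there is one more tool, called as name([rows], argument=value, ...), one row to a line, values as JSON. drive_tool: Moves the arm, as the interface text tells. Its arguments: {"type":"object","properties":{"series":{"type":"array"},"hand":{"type":"number"},"newtons":{"type":"number"}},"required":["series"]}

```bash
mkdir -p pics; python3 - <<'E'
from bench import r, vision
import cv2,numpy as np
for n in("top","side"):
    c=vision.camera(n); cv2.imwrite(f"pics/{n}0.png",c["color"][...,::-1])
    np.savez(f"{n}.npz",**c); print(n,c["intrinsics"].tolist(),c["R"].round(4).tolist(),c["t"])
s=r.read_state();print(s["time"],s["ee_pos"],s["eef_rot"],s["width"])
E
```

```text
top [[390.5819464316899, 0.0, 318.9832966365155], [0.0, 390.5819464316899, 193.5105521761166], [0.0, 0.0, 1.0]] [[0.0248, -0.9996, -0.0121], [-0.9988, -0.0243, -0.0424], [0.0421, 0.0131, -0.999]] [0.07817376 0.50831942 0.86649406]
side [[430.21619125216245, 0.0, 323.2853399781367], [0.0, 430.21619125216245, 207.7630578985161], [0.0, 0.0, 1.0]] [[0.9962, -0.0872, 0.003], [-0.0442, -0.5337, -0.8445], [0.0753, 0.8412, -0.5355]] [-0.49350759  0.12546478  0.65394249]
0.1 [ 0.14953305 -0.60650571  0.22982954] [ 9.92702312e-01  1.20588992e-01 -1.14979087e-04 -6.33307777e-04] 0.08747191043528565
```

View pics/top0.png

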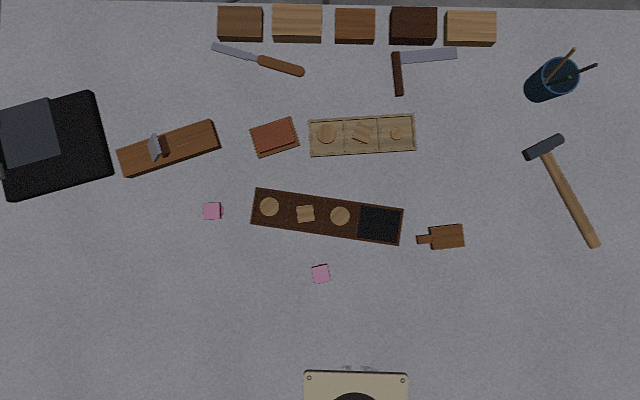

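View pics/side0.png

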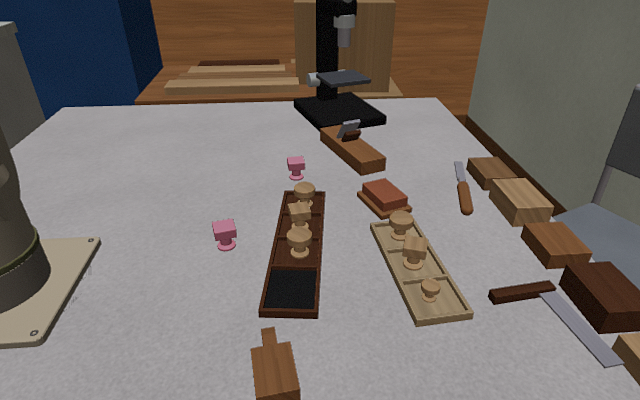

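Top view candidates for the wrong knob: kit square (305,213), stock square (362,132), pink squares (212,211) and (320,273). I choose (305,213), in the dark tray. Candidates for the spare: stock large round (326,132), small round (396,133), kit rounds (269,206) and (340,215). I choose (326,132).

```bash
cat > h.py <<'E'
import numpy as np,cv2
def load(n):
    return dict(np.load(n+".npz"))
def ray(c,px,z):
    d=c["R"].T@np.linalg.solve(c["intrinsics"],[px[0],px[1],1.]); o=-c["R"].T@c["t"]
    return o+d*(z-o[2])/d[2]
def proj(c,X):
    p=c["intrinsics"]@(c["R"]@np.asarray(X)+c["t"]); return p[:2]/p[2]
E
python3 - <<'E'
from h import *
c=load("top"); im=c["color"]; hsv=cv2.cvtColor(im,cv2.COLOR_RGB2HSV)
print([ (p,hsv[p[1],p[0]].tolist()) for p in [(305,213),(269,206),(340,215),(326,132),(320,250),(285,195),(380,222),(254,215),(320,150)]])
# kit tray: dark pixels in region
V=hsv[...,2]; m=np.zeros(V.shape,np.uint8); m[180:250,240:412]=(V[180:250,240:412]<85)
k=max(cv2.findContours(m,0,2)[0],key=cv2.contourArea); h=cv2.convexHull(k)
rect=cv2.minAreaRect(h); b=cv2.boxPoints(rect); print(rect)
B=np.array([ray(c,p,0.014) for p in b]);print(B.round(4)); print("c",B.mean(0), [np.linalg.norm(B[i]-B[i-1]).round(4) for i in range(4)])
e=B[np.argsort(B[:,1])]; v=e[2:].mean(0)-e[:2].mean(0); print("yaw deg",np.degrees(np.arctan2(-v[0],v[1])))
vis=cv2.resize(im[100:260,230:430],None,fx=4,fy=4,interpolation=cv2.INTER_CUBIC)[...,::-1].copy()
cv2.imwrite("pics/crop.png",vis[:600])
s=load("side");cv2.imwrite("pics/crops.png",cv2.resize(s["color"][160:330,240:480],None,fx=3.3,fy=3.3,interpolation=cv2.INTER_CUBIC)[...,::-1])
E
```

```text
[((305, 213), [13, 95, 115]), ((269, 206), [17, 102, 112]), ((340, 215), [16, 108, 113]), ((326, 132), [14, 98, 117]), ((320, 250), [131, 16, 130]), ((285, 195), [11, 170, 45]), ((380, 222), [77, 137, 13]), ((254, 215), [3, 121, 40]), ((320, 150), [18, 76, 117])]
((326.64227294921875, 216.03961181640625), (150.4688262939453, 37.699642181396484), 8.426968574523926)
[[ 0.4348  0.2445  0.014 ]
 [ 0.5187  0.2347  0.014 ]
 [ 0.4775 -0.0995  0.014 ]
 [ 0.3943 -0.0885  0.014 ]]
c [0.45633347 0.07281173 0.014     ] [np.float64(0.3354), np.float64(0.0844), np.float64(0.3367), np.float64(0.0838)]
yaw deg -6.9844669652689015
```

View pics/crop.png

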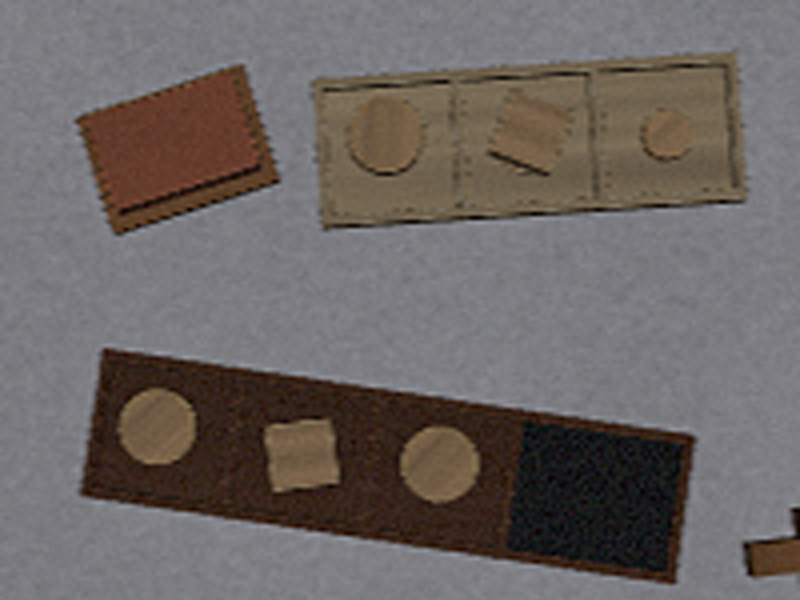

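```bash
python3 - <<'E'
from h import *
c=load("top"); im=c["color"]; hsv=cv2.cvtColor(im,cv2.COLOR_RGB2HSV)
V=cv2.GaussianBlur(hsv[...,2],(3,3),0)
T=np.array([0.45633,0.07281]);a=np.radians(-6.98);R=np.array([[np.cos(a),-np.sin(a)],[np.sin(a),np.cos(a)]])
for n,(x,y),z in [("sq",(305,213),.050),("ra",(269,206),.045),("rb",(340,215),.045)]:
    m=np.zeros(V.shape,np.uint8);m[y-14:y+15,x-14:x+15]=V[y-14:y+15,x-14:x+15]>78
    k=max(cv2.findContours(m,0,2)[0],key=cv2.contourArea);rc=cv2.minAreaRect(k)
    mo=cv2.moments(k);p=(mo["m10"]/mo["m00"],mo["m01"]/mo["m00"])
    X=ray(c,p,z);print(n,np.round(p,1),X.round(4),"tray",(R.T@(X[:2]-T)).round(4),np.round(rc[1],1))
    if n=="sq":
        b=np.array([ray(c,q,z) for q in cv2.boxPoints(rc)]);e=b[1]-b[0];print("edge ang",np.degrees(np.arctan2(e[1],e[0])),[np.linalg.norm(b[i]-b[i-1]).round(4) for i in range(4)])
for z in(.045,.04):print("spare",ray(c,(326.2,133.2),z).round(4))
for q in [(315,80),(737,54),(747,200),(326,228)]:print("stock",ray(c,(230+q[0]/4,100+q[1]/4),.014).round(4))
for y in(.0-.030,.048,.126,-.117):print("comp",y,(T+R@[0,y]).round(4))
s=load("side")
for n,X in [("sq",(.463,.125,.05)),("sp",(.66,.06,.045))]:print(n,proj(s,X))
from scipy.spatial.transform import Rotation as Ro
from bench import r
print(Ro.from_quat(r.read_state()["eef_rot"]).as_matrix().round(3))
E
```

```text
sq [304.9 213.2] [0.4616 0.1193 0.05  ] tray [-0.0004  0.0468] [16.5 17.2]
edge ang -81.46665650786701 [np.float64(0.0353), np.float64(0.037), np.float64(0.0353), np.float64(0.0369)]
ra [268.9 206.2] [0.4747 0.1977 0.045 ] tray [0.003  0.1262] [18. 18.]
rb [339.5 215.7] [0.4581 0.0447 0.045 ] tray [ 0.0051 -0.0276] [18.4 18.4]
spare [0.6364 0.0778 0.045 ]
spare [0.6374 0.0778 0.04  ]
stock [0.6717 0.1178 0.014 ]
stock [ 0.6917 -0.1195  0.014 ]
stock [ 0.6092 -0.1263  0.014 ]
stock [0.5879 0.1095 0.014 ]
comp -0.03 [0.4527 0.043 ]
comp 0.048 [0.4622 0.1205]
comp 0.126 [0.4716 0.1979]
comp -0.117 [ 0.4421 -0.0433]
sq [299.15362073 205.55077218]
sp [416.91607808 223.23599002]
[[ 0.971  0.239 -0.   ]
 [ 0.239 -0.971  0.001]
 [-0.    -0.001 -1.   ]]
```

View pics/crops.png

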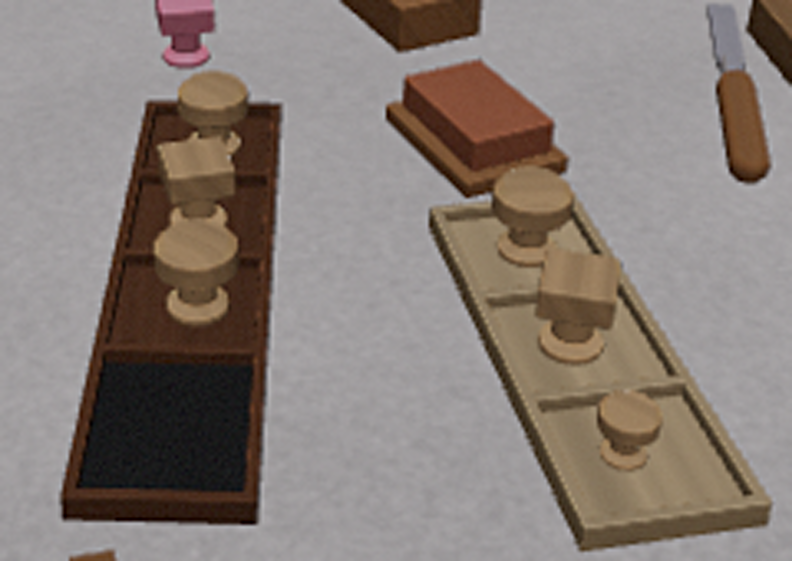

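drive_tool([
  [[3,5,0],8],
  [[3,5,0],8],
  [[3,5,0],8],
  [[3,5,0],8],
  [[3,5,0],8],
  [[3,5,0],8],
  [[3,5,0],8],
  [[3,5,0],8],
  [[3,5,0],8],
  [[3,5,0],8],
], hand=0, newtons=20)

```text
time: 1.35
ee_pos: [0.4502, -0.1052, 0.2306]
eef_rot: [0.681, 0.732, -0.0, 0.0]
ft_force: [0.7, 0.4, -0.6]
width: 0.087
grip_force: 0.0
```

```bash
python3 - <<'E'
from h import *
s=load("side")
for n,q,z in [("spare",(532,192),.045),("rb",(196,243),.045),("ra",(213,91),.045),("sq",(196,153),.05)]:print(n,ray(s,(240+q[0]/3.3,160+q[1]/3.3),z).round(4))
from bench import r
from scipy.spatial.transform import Rotation as Ro
st=r.read_state();M=Ro.from_quat(st["eef_rot"]).as_matrix();print(st["time"],st["ee_pos"],np.degrees(np.arctan2(M[1,1],M[0,1])),st["joint_positions"])
E
```

```text
spare [0.6371 0.0774 0.045 ]
rb [0.4601 0.0465 0.045 ]
ra [0.4762 0.1976 0.045 ]
sq [0.4633 0.1222 0.05  ]
1.35 [ 0.45017626 -0.10517807  0.23057155] 4.097064234520382 [ 0.78631021  0.00451221 -0.64826667  1.84053832  0.00325038  1.29719736
  0.20867817]
```

drive_tool([
  [[0.2,5,-2],1],
  [[0.2,5,-3],1],
  [[0.3,5,-3],1],
  [[0.3,5,-3],1],
  [[0.2,2.6,-2],0],
  [[0,0,-2],0],
  [[0,0,0],0],
  [[0,0,0],0],
  [[0,0,0],0],
  [[0,0,0],0],
])

```text
time: 2.6
ee_pos: [0.4621, 0.1189, 0.0811]
eef_rot: [0.657, 0.754, 0.0, 0.0]
ft_force: [-0.2, -0.2, -0.1]
width: 0.087
grip_force: 0.0
```

```bash
python3 - <<'E'
from bench import r, vision
import cv2
st=r.read_state();print(st["time"],st["ee_pos"])
c=vision.camera("side")["color"]
cv2.imwrite("pics/s1.png",cv2.resize(c[100:300,200:440],None,fx=2.5,fy=2.5)[...,::-1])
E
```

```text
2.6 [0.46206544 0.1188699  0.08114892]
```

View pics/s1.png

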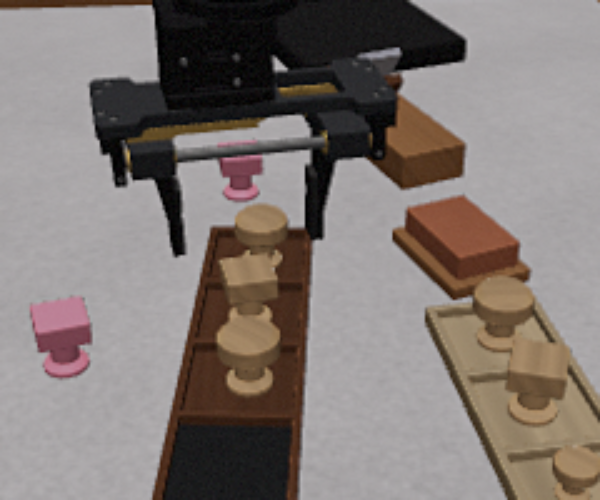

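The fingers (crop 178,250 and 315,235) straddle the square knob at (248,280), so I lower and grip.

drive_tool([
  [[0,0.15,-1.7],0],
  [[0,0,-1.7],0],
  [[0,0,-1.7],0],
  [[0,0,0],0],
  [[0,0,0],0],
  [[0,0,0],0],
  [[0,0,0],0],
  [[0,0,0],0],
  [[0,0,0],0],
  [[0,0,0],0],
])

```text
time: 3.9
ee_pos: [0.4617, 0.1207, 0.0296]
eef_rot: [0.657, 0.754, 0.0, 0.0]
ft_force: [0.5, 0.2, -0.3]
width: 0.0871
grip_force: 0.0
```

drive_tool([
  [[0,0,0],0],
  [[0,0,0],0],
  [[0,0,0],0],
  [[0,0,0],0],
  [[0,0,0],0],
  [[0,0,0],0],
  [[0,0,0],0],
  [[0,0,0],0],
  [[0,0,0],0],
  [[0,0,0],0],
], hand=1, newtons=20)

```text
time: 5.15
ee_pos: [0.4617, 0.1207, 0.0296]
eef_rot: [0.657, 0.754, 0.0, 0.0]
ft_force: [-0.2, 0.9, 0.9]
width: 0.0359
grip_force: 20.0
```

drive_tool([
  [[0,0,1],0],
  [[0,0,2.5],0],
  [[0,0,3],0],
  [[0,0,1.5],0],
  [[-0.4,-3.2,0],0],
  [[-0.4,-3.5,0],0],
  [[-0.4,-3.5,0],0],
  [[-0.4,-3.2,0],0],
  [[-0.4,-3,0],0],
  [[0,0,0],0],
])

```text
time: 6.4
ee_pos: [0.4411, -0.0456, 0.1094]
eef_rot: [0.658, 0.753, -0.0, 0.0]
ft_force: [0.3, -0.8, -0.4]
width: 0.0359
grip_force: 20.0
```

```bash
python3 - <<'E'
from bench import r, vision
import cv2
st=r.read_state();print(st["time"],st["ee_pos"],st["width"],st["grip_force"],st["ft_force"])
c=vision.camera("side")["color"]
cv2.imwrite("pics/s2.png",cv2.resize(c[100:340,180:440],None,fx=2.3,fy=2.3)[...,::-1])
E
```

```text
6.4 [ 0.44109783 -0.04557129  0.10940077] 0.03590415645953458 19.999672500416636 [ 0.30887892 -0.75852008 -0.40476631]
```

View pics/s2.png

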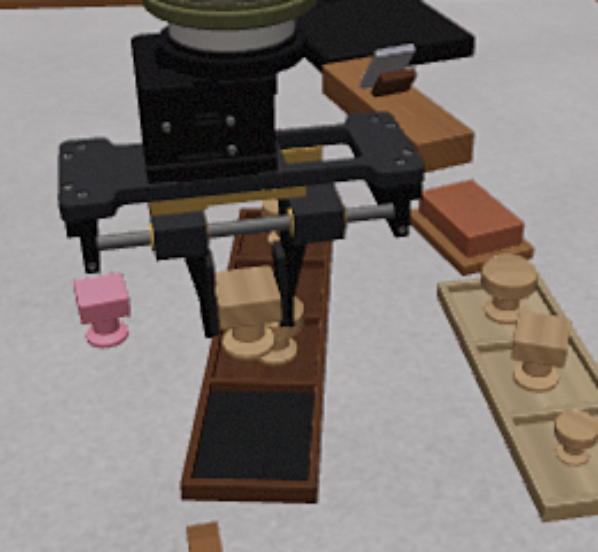

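The knob hangs upright in the jaws at (248,310), with good clearance to the round knobs. I lower it into the returns compartment.

drive_tool([
  [[0.1,0.1,-2.5],0],
  [[0,0,-2.5],0],
  [[0,0,-1.7],0],
  [[0,0,-0.8],0],
  [[0,0,-0.4],0],
  [[0,0,0],0],
  [[0,0,0],0],
  [[0,0,0],0],
  [[0,0,0],0],
  [[0,0,0],0],
])

```text
time: 7.7
ee_pos: [0.4427, -0.0424, 0.0307]
eef_rot: [0.657, 0.754, 0.0, 0.0]
ft_force: [-0.2, 0.7, 0.4]
width: 0.0358
grip_force: 20.0
```

drive_tool([
  [[0,0,0],0],
  [[0,0,0],0],
  [[0,0,0],0],
  [[0,0,0],0],
  [[0,0,0],0],
  [[0,0,0],0],
  [[0,0,0],0],
  [[0,0,0],0],
  [[0,0,0],0],
  [[0,0,0],0],
], hand=0)

```text
time: 8.95
ee_pos: [0.4427, -0.0423, 0.0306]
eef_rot: [0.657, 0.754, 0.0, 0.0]
ft_force: [0.7, -0.4, 0.1]
width: 0.0869
grip_force: 0.0
```

drive_tool([
  [[0,0,2],0],
  [[0,0,3],0],
  [[0,0,3],0],
  [[3.4,2,0],0],
  [[4,2.5,0],0],
  [[4,2.5,0],0],
  [[4,2.5,0],0],
  [[4,2.5,0],0],
  [[0,0,0],0],
  [[0,0,0],0],
])

```text
time: 10.2
ee_pos: [0.6362, 0.0775, 0.1101]
eef_rot: [0.657, 0.754, -0.0, -0.0]
ft_force: [-0.0, -0.2, 0.5]
width: 0.0872
grip_force: 0.0
```

```bash
python3 - <<'E'
from bench import r, vision
import cv2
st=r.read_state();print(st["time"],st["ee_pos"],st["width"])
c=vision.camera("side")["color"]
cv2.imwrite("pics/s3.png",cv2.resize(c[100:340,220:500],None,fx=2.3,fy=2.3)[...,::-1])
E
```

```text
10.2 [0.6361916  0.07746119 0.11011364] 0.08724191637688447
```

View pics/s3.png

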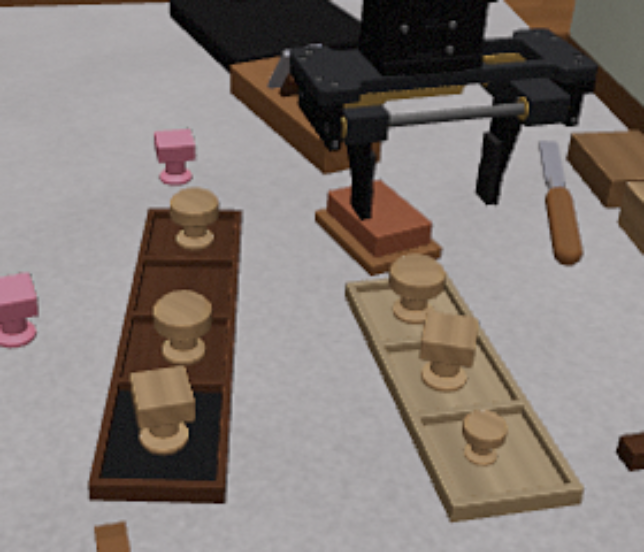

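The square knob stands upright in returns (162,410) and the jaws are over the spare (417,285).

drive_tool([
  [[0,0,-2.5],0],
  [[0,0,-2.5],0],
  [[0,0,-2],0],
  [[0,0,-1.2],0],
  [[0,0,0],0],
  [[0,0,0],0],
  [[0,0,0],0],
  [[0,0,0],0],
  [[0,0,0],0],
  [[0,0,0],0],
])

```text
time: 11.5
ee_pos: [0.6367, 0.0777, 0.0286]
eef_rot: [0.657, 0.754, 0.0, 0.0]
ft_force: [0.4, 0.1, -0.1]
width: 0.0868
grip_force: 0.0
```

drive_tool([
  [[0,0,0],0],
  [[0,0,0],0],
  [[0,0,0],0],
  [[0,0,0],0],
  [[0,0,0],0],
  [[0,0,0],0],
  [[0,0,0],0],
  [[0,0,0],0],
  [[0,0,0],0],
  [[0,0,0],0],
], hand=1, newtons=20)

```text
time: 12.75
ee_pos: [0.6367, 0.0776, 0.0286]
eef_rot: [0.657, 0.754, 0.0, 0.0]
ft_force: [0.2, -0.2, -0.1]
width: 0.0414
grip_force: 20.0
```

drive_tool([
  [[0,0,1],0],
  [[0,0,2],0],
  [[0,0,3],0],
  [[0,0,2],0],
  [[-1.5,0,0],0],
  [[-2,0.3,0],0],
  [[-2,0.5,0],0],
  [[-1,0.3,0],0],
  [[0,0,0],0],
  [[0,0,0],0],
])

```text
time: 14.0
ee_pos: [0.5724, 0.0884, 0.1088]
eef_rot: [0.657, 0.754, 0.0, 0.0]
ft_force: [0.9, -0.4, -0.9]
width: 0.0412
grip_force: 20.0
```

```bash
python3 - <<'E'
from bench import r, vision
import cv2
st=r.read_state();print(st["time"],st["ee_pos"],st["width"])
c=vision.camera("side")["color"]
cv2.imwrite("pics/s4.png",cv2.resize(c[100:340,220:500],None,fx=2.3,fy=2.3)[...,::-1])
E
```

```text
14.0 [0.57236206 0.08837109 0.10879692] 0.04116787171152117
```

View pics/s4.png

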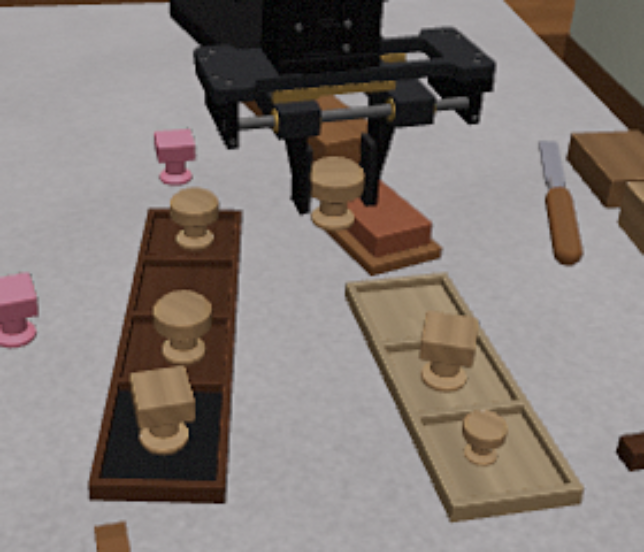

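The spare hangs upright in the jaws (335,190). I carry it to the free compartment.

drive_tool([
  [[-2.5,0.8,0],0],
  [[-3.5,0.8,0],0],
  [[-3,0.8,0],0],
  [[-2,0.8,0],0],
  [[0,0,-2],0],
  [[0,0,-2.5],0],
  [[0,0,-2],0],
  [[0,0,-1],0],
  [[0,0,0],0],
  [[0,0,0],0],
])

```text
time: 15.3
ee_pos: [0.4622, 0.1209, 0.0342]
eef_rot: [0.657, 0.754, 0.0, 0.0]
ft_force: [0.1, -0.0, 0.5]
width: 0.0412
grip_force: 20.0
```

drive_tool([
  [[0,0,-0.4],0],
  [[0,0,0],0],
  [[0,0,0],0],
  [[0,0,0],0],
  [[0,0,0],0],
  [[0,0,0],0],
  [[0,0,0],0],
  [[0,0,0],0],
  [[0,0,0],0],
  [[0,0,0],0],
])

```text
time: 16.55
ee_pos: [0.4617, 0.1207, 0.0296]
eef_rot: [0.657, 0.754, 0.0, 0.0]
ft_force: [0.3, -0.5, -0.8]
width: 0.0414
grip_force: 20.0
```

drive_tool([
  [[0,0,-0.05],0],
  [[0,0,0],0],
  [[0,0,0],0],
  [[0,0,0],0],
  [[0,0,0],0],
  [[0,0,0],0],
  [[0,0,0],0],
  [[0,0,0],0],
  [[0,0,0],0],
  [[0,0,0],0],
], hand=0)

```text
time: 17.8
ee_pos: [0.4617, 0.1207, 0.0291]
eef_rot: [0.657, 0.754, 0.0, 0.0]
ft_force: [-0.5, 0.5, -0.6]
width: 0.0873
grip_force: 0.0
```

drive_tool([
  [[0,0,2],0],
  [[0,0,3],0],
  [[0,0,4],0],
  [[0,0,4],0],
  [[0,-4,0],0],
  [[0,-5,0],0],
  [[0,-5,0],0],
  [[0,-5,0],0],
  [[0,-5,0],0],
  [[0,-4,0],0],
])

```text
time: 19.05
ee_pos: [0.4617, -0.1612, 0.1606]
eef_rot: [0.657, 0.754, 0.0, 0.001]
ft_force: [1.0, 0.9, 1.0]
width: 0.0871
grip_force: 0.0
```

drive_tool([
  [[0,-4,0],0],
  [[0,-3,0],0],
  [[0,0,0],0],
  [[0,0,0],0],
  [[0,0,0],0],
  [[0,0,0],0],
  [[0,0,0],0],
  [[0,0,0],0],
  [[0,0,0],0],
  [[0,0,0],0],
])

```text
time: 20.3
ee_pos: [0.4617, -0.2293, 0.1591]
eef_rot: [0.657, 0.754, 0.0, 0.0]
ft_force: [1.0, 0.1, -1.1]
width: 0.0873
grip_force: 0.0
```

```bash
python3 - <<'E'
from bench import r, vision
import cv2,numpy as np
st=r.read_state();print(st["time"],st["ee_pos"],st["width"])
a=vision.camera("side")["color"];b=vision.camera("top")["color"]
f=lambda c:cv2.resize(c,(400,500))[...,::-1]
cv2.imwrite("pics/s5.png",np.hstack([f(a[160:330,240:376]),f(b[100:260,240:410])]))
E
```

```text
20.3 [ 0.46168125 -0.22933232  0.15906581] 0.08733832066198494
```

View pics/s5.png

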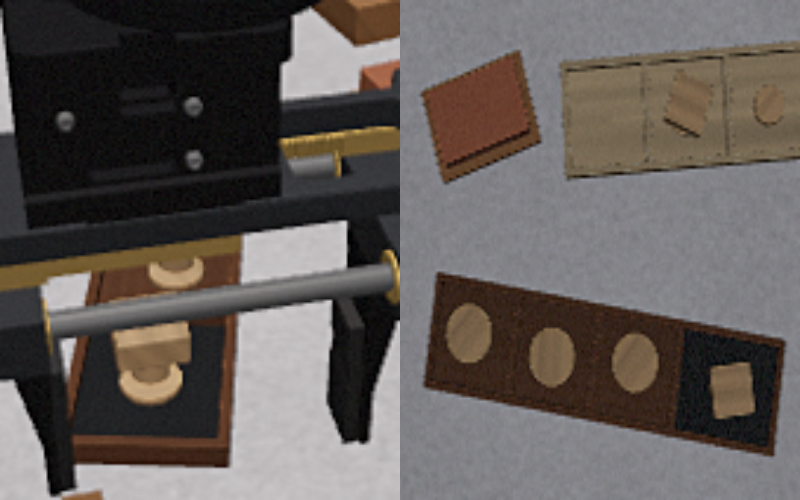

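In the top view three round knobs stand upright in the kit at (468,333), (551,357) and (634,362), and the square one is in returns at (732,390). The robot is clear, so I hand in the job.

```bash
python3 -c "
from bench import r
print(r.close_job())"
```

```text
the job is handed in; nothing more can be done
None
```

I stood the square knob in the returns compartment and the spare large round knob in the freed kit compartment, left the two good round knobs in place, and handed in the job at about 20 s; the hand-in reported no verdict.

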